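Sweep used bottle caps off the extraction platform into the waste tray

ROBOT

A 6-joint arm with a two-finger parallel gripper is mounted at the origin on the work surface. World frame = base frame: x ahead of the robot, y to its left, z up, the work surface at z = 0. Lengths are in m, angles in rad, forces in N, time in s.
With the tool pointing down it reaches from about 0.35 to 0.95 m from the base axis. Payload 17.4 kg.
Tool frame: the origin (TCP) lies on the centre line of the jaws, within the pads' length; the fingertips stand 8 mm ahead of it and the grasp point (between the pads) lies 11 mm behind it (manip.nose_length is the distance from the TCP to the fingertips, in m); z points along the fingers, y is the direction in which the jaws open and shut (so a half turn about z gives the same grasp; the last joint's range is limited). The gripper opens to 93 mm and grips with 3 to 60 N. Pads are 15 mm wide; open, the fingers measure 128 mm over their backs; the gripper's body (75 mm by 188 mm) begins 65 mm behind the grasp point.
Start: joints at [1.104, 0.116, 1.442, -0, 1.584, -0.038], TCP at [0.281, 0.614, 0.227] pointing down, gripper open.
Joint ranges: [-2.83, 2.83], [-0.83, 2.19], [0.07, 2.5], [-1.14, 4.28], [0.01, 3], [-2.97, 2.97]. Speed limits (rad/s): [1.89, 1.89, 2.22, 3.14, 3.14, 3.14].

INTERFACE

Orientations are given as a unit quaternion [w, x, y, z].
In Python, from workcell import manip gives the robot as it stands.
- The arm moves only by the tool play_rows, never from a script. Its argument "increments" is a list of rows, each an object with "xyz": the shift along the tool's x, y, z in m, a list of three; "turn": the turn, a rotation vector about the tool's x, y, z in degrees, a list of three; "claw": the closure, from -1 (fully open) to 1 (shut). A call has 1 to 20 rows; each row is the pose to reach, as a shift and turn from the pose commanded when the call began, along the tool's axes at that moment; what a row does not reach only later rows make up. A row lasts 1/10 s, in which the tool goes at most 50 mm and 8.59 degrees, less where a joint would pass 70% of its speed; a pose out of reach is approached as far as the arm can. A call with a gripper value outside its range is refused whole. The fingers move at their own pace and stop on an object; "squeeze" is the grip in N (left out, the last holds). Time passes only in rows, so rows that repeat a pose let the fingers close. It gives the time, the measured TCP pose, the force and the opening at its end, in the units of the state.
- manip.observe(): the state, without advancing time (a new reading comes with each control period).
- manip.grab_frame(name): name is "scene" or "top" or "wrist"; returns a dict with "frame" (384x512x3 uint8, red, green, blue), "depth" (384x512 float32, m along the optical axis (not along the pixel's ray), 0 where there is no reading), "fov_y" (degrees; the focal length in pixels is half the picture's height over the tangent of half this angle, whatever the lens; pixels are square), "cx", "cy" (the principal point, pixels), "distortion" ([k1, k2, p1, p2, k3] as OpenCV has them; the pictures are not rectified), "position" and "rotation" of the camera in the world. Camera axes: x right, y up, looking along -z (the intrinsics and any distortion apply to the point x, -y, -z); pixel columns grow to the right and rows downward; lengths in m; the calibration is good to about 2 mm. A picture is of the moment at which its call begins.
- manip.job_done(): hands the job in, once; it reports no verdict.
The state is a dict: "time_s": time; "qpos": joint angles; "dq": joint speeds; "joint_efforts": joint torques, N m; "eef_pos": TCP position; "ee_rot": TCP orientation; "ft_force": force on the tool from outside, world axes, zero at the start; "moment": the same for the moment, N m; "width": finger opening in m.
Only numpy, scipy, OpenCV 4.12 (cv2) and the standard library are available. Lean on these libraries where they do the work, as an engineer would, in place of code of your own. Each camera call takes 0.05 s, during which the arm holds its last target. There are 200 camera calls.

TASK

Clear the three used black screw caps off the white platform: sweep them with the gripper's fingers across the platform and over its side edge, so that all three drop into the steel tray standing against it. Do not pick any cap up, and leave the two small amber vials on the platform, and the big amber bottle beside it, standing where they are.

Things in the scene. Friction and masses are not known exactly. Their poses are not given: they have to be found in the camera images.
- platform: White plastic work platform fixed on the bench: 300 mm along its own x, 260 mm along its own y, 60 mm high, with a flat smooth top and no rim. Neither vial stands in a cap's straight way to the tray's side (along the platform's y). Origin: centre of its underside, on the bench; its top is at z = +60 mm. Its place and yaw vary.
- tray: Open stainless-steel tray, fixed, 300 mm (own x) by 100 mm (own y), 45 mm high, walls and floor 4 mm thick. Origin: centre of its underside, on the bench. It stands with its long side against one of the two 300 mm long edges of the platform (the platform's +y or -y side, it varies), parallel to it, 2 mm off; its rim is 15 mm below the platform's top, so that what is pushed over that edge falls in.
- rack: Aluminium vial rack, fixed, 300 x 100 mm and 52 mm high, filled with small capped vials that are part of it. It stands against the platform's other long edge, opposite the tray. Not to be used. Origin: centre of its underside, axes as the platform's.
- cap0_center (a point): Used black plastic screw cap with a ribbed rim, a flat disc 36 mm in diameter and 22 mm high, about 15 g, lying flat and loose on the platform. This point is its centre, half-way up (11 mm over the platform's top at the start). To be swept into the tray.
- cap1_center (a point): Used black plastic screw cap with a ribbed rim, a flat disc 36 mm in diameter and 22 mm high, about 15 g, lying flat and loose on the platform. This point is its centre, half-way up (11 mm over the platform's top at the start). To be swept into the tray.
- cap2_center (a point): Used black plastic screw cap with a ribbed rim, a flat disc 36 mm in diameter and 22 mm high, about 15 g, lying flat and loose on the platform. This point is its centre, half-way up (11 mm over the platform's top at the start). To be swept into the tray.
- vial0_center (a point): Small amber glass vial standing loose on the platform, between the caps, 24 mm in diameter, 48 mm high, about 30 g, with a 19 mm wide black cap. To be left alone. This point is its centre, half-way up.
- vial1_center (a point): Small amber glass vial standing loose on the platform, near the platform's far edge, 24 mm in diameter, 48 mm high, about 30 g, with a 19 mm wide black cap. To be left alone. This point is its centre, half-way up.
- bottle: Big amber glass bottle with a black cap, 96 mm in diameter, 158 mm high, standing loose on the bench to the robot's right, well clear of the platform. To be left alone. Origin: centre of its underside.

How it is judged:
At the end, for the whole second after the job is handed in: All three caps lie at rest inside the tray (centre within its outline and less than 50 mm above its underside); both vials and the big bottle still stand (vials tilted less than 0.4 rad) within 20 mm of where they started (x of cap0_center in the frame of tray between -0.15 and 0.15 m and y of cap0_center in the frame of tray between -0.05 and 0.05 m and z of cap0_center in the frame of tray between 0 and 0.05 m and linear speed of each of cap0, cap1, cap2 below 0.03 m/s and x of cap1_center in the frame of tray between -0.15 and 0.15 m and y of cap1_center in the frame of tray between -0.05 and 0.05 m and z of cap1_center in the frame of tray between 0 and 0.05 m and x of cap2_center in the frame of tray between -0.15 and 0.15 m and y of cap2_center in the frame of tray between -0.05 and 0.05 m and z of cap2_center in the frame of tray between 0 and 0.05 m and not (distance of any of vial0_center, vial1_center, bottle from where it was at the start of the episode above 0.02 m or angle between any of vial0_center, vial1_center's own z axis and vertical above 0.4 rad)); the robot touches nothing.
It fails at once if a cap is picked up (its centre more than 12 mm above where it is when lying on the platform) (height (world z) of any of cap0_center, cap1_center, cap2_center above 0.083 m).
It fails at once if a vial or the big bottle is shifted by more than 20 mm, or a vial is tipped (distance of any of vial0_center, vial1_center, bottle from where it was at the start of the episode above 0.02 m or angle between any of vial0_center, vial1_center's own z axis and vertical above 0.4 rad).
It also fails if it takes over 54 s, if anything falls off the work surface, if the arm or the gripper's body presses on something with over 40 N, if the wrist force passes 120 N, or if a joint passes its speed limit or range.

## Working session

There is one attempt and no reset: what is moved stays moved. The work goes in short steps, Python scripts to look and compute and a tool call to move; the robot and the scene stay as the last step left them, time stands still between calls to the robot, and variables do not carry over. Pictures are saved under pics/ and viewed, about 8 in all and at most 12, crops included, and the job is handed in when it is done.

Besides the shell and the picture viewer there is one more tool, called after "Request:" as name(argument=value, ...), one argument or row to a line, values as JSON. play_rows: Moves the arm, as the interface text tells. Its arguments: {"type":"object","properties":{"increments":{"type":"array"},"squeeze":{"type":"number"}},"required":["increments"]}

```bash
mkdir -p pics; cat > h.py <<'E'
import numpy as np, cv2
from workcell import manip
def cam(n):
    f=manip.grab_frame(n); f['f']=192/np.tan(np.radians(f['fov_y'])/2); R=np.array(f['rotation'],float)
    if R.size==4:
        from scipy.spatial.transform import Rotation as Ro
        R=Ro.from_quat(R.ravel()[[1,2,3,0]]).as_matrix()
    f['R']=R.reshape(3,3); f['p']=np.array(f['position']); return f
def rays(f,uv):
    K=np.array([[f['f'],0,f['cx']],[0,f['f'],f['cy']],[0,0,1]])
    n=cv2.undistortPoints(np.array(uv,float).reshape(-1,1,2),K,np.array(f['distortion'],float)).reshape(-1,2)
    return np.c_[n[:,0],-n[:,1],-np.ones(len(n))]
def at_z(f,uv,z):
    d=rays(f,uv)@f['R'].T
    return f['p']+d*((z-f['p'][2])/d[:,2])[:,None]
def cloud(f):
    v,u=np.mgrid[:384,:512]; d=rays(f,np.stack([u,v],-1).reshape(-1,2))*f['depth'].reshape(-1,1)
    return (d@f['R'].T+f['p']).reshape(384,512,3)
def save(f,n): cv2.imwrite('pics/'+n,f['frame'][...,::-1])
E
python3 - <<'E'
from h import *
print(manip.observe())
for n in('top','scene'):
    f=cam(n); save(f,n+'0.png'); print(n,f['p'],f['R'].round(3).tolist(),f['f'],f['distortion'])
    np.save(n+'.npy',cloud(f)); np.save(n+'rgb.npy',f['frame'])
E
```

```text
{'time_s': 0.0, 'qpos': array([ 1.10420281e+00,  1.16456447e-01,  1.44228804e+00, -1.41541964e-05,
        1.58403036e+00, -3.78130342e-02]), 'dq': array([ 0.00133218,  0.00079941, -0.0007692 , -0.00094575,  0.00107908,
        0.00050277]), 'joint_efforts': array([ 9.87597632e-04, -7.21228123e+01, -6.22631264e+01,  7.78914825e-02,
        2.38324713e-02, -6.60664364e-05]), 'eef_pos': array([0.28056198, 0.61369234, 0.22591097]), 'ee_rot': array([-1.40648064e-04,  2.12751717e-01,  9.77106114e-01, -5.74161500e-04]), 'ft_force': array([ 0.12989044,  0.0420831 , -0.24174616]), 'moment': array([-0.06809849,  0.00192597,  0.00512886]), 'width': 0.09281100983744775}
top [ 0.48811798 -0.07913251  0.88407522] [[0.019, 0.993, -0.114], [-0.999, 0.023, 0.034], [0.036, 0.114, 0.993]] 377.76558646721196 [-0.11683047  0.          0.          0.          0.        ]
scene [ 0.83622563 -0.5834507   0.73888694] [[0.889, -0.35, 0.296], [0.458, 0.67, -0.584], [0.006, 0.655, 0.756]] 440.1892599952084 [0.00361207 0.         0.         0.         0.        ]
```

View pics/top0.png

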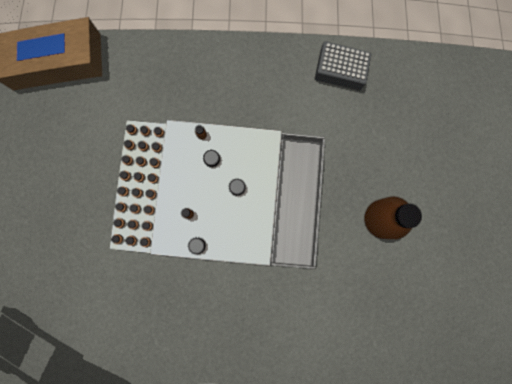

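View pics/scene0.png

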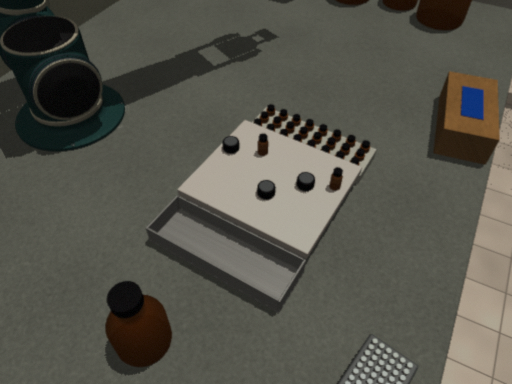

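The top view shows the platform with corners near (167,122), (281,130), (271,264) and (152,254). The tray is on its right (world −y). The caps are at (211,158), (237,187) and (197,246), and the vials at (201,132) and (187,213).

```bash
python3 - <<'E'
from h import *
f=cam('top'); g=cam('scene')
pc=np.load('top.npy'); 
# platform corner fit using depth: z~.06 bright
rgb=f['frame'].astype(int); m=(abs(pc[...,2]-.06)<.006)&(rgb.min(-1)>140)
n,l,s,c=cv2.connectedComponentsWithStats(m.astype(np.uint8)); k=1+np.argmax(s[1:,4]); m=l==k
print('plat z',np.median(pc[m][:,2]))
vu=np.argwhere(m)[:,::-1]; P=at_z(f,vu,.06)[:,:2]
r=cv2.minAreaRect((P*1000).astype(np.float32)); print(r); print('corners',cv2.boxPoints(r).round())
def blobs(f,uvs,zs):
    gray=f['frame'].max(-1)
    for (u,v),z in zip(uvs,zs):
        print((u,v),at_z(f,[(u,v)],z).round(4).tolist())
caps=[(211,158),(237,187),(197,246)]
# cap tops: depth in .076-.088
for nm,ff in(('top',f),('scene',g)):
    pp=cloud(ff); fr=ff['frame']
    inp=cv2.boxPoints(r)
    ok=(pp[...,2]>.066)&(pp[...,2]<.13)&(fr.max(-1)<130)
    n,l,s,c=cv2.connectedComponentsWithStats(ok.astype(np.uint8))
    for i in range(1,n):
        if s[i,4]<12: continue
        q=pp[l==i]; 
        if cv2.pointPolygonTest(inp,tuple(map(float,np.median(q[:,:2],0)*1000)),False)<0: continue
        t=q[q[:,2]>np.percentile(q[:,2],90)-.006]
        print(nm,c[i].round(1),s[i,4],'ztop',np.percentile(q[:,2],90).round(4),'mid xy',((t.min(0)+t.max(0))/2)[:2].round(4),'ext',np.ptp(t,0)[:2].round(3))
E
```

```text
plat z 0.060303969883116315
((582.0789794921875, -8.743881225585938), (259.45794677734375, 299.43255615234375), 85.84724426269531)
corners [[ 423. -127.]
 [ 722. -149.]
 [ 741.  110.]
 [ 442.  131.]]
top [200.3 131.8] 128 ztop 0.1095 mid xy [0.7072 0.0285] ext [0.018 0.017]
top [211.3 157.9] 240 ztop 0.0844 mid xy [0.6514 0.0036] ext [0.034 0.035]
top [236.9 186.8] 231 ztop 0.0843 mid xy [ 0.5889 -0.0541] ext [0.034 0.035]
top [187.  213.4] 113 ztop 0.1092 mid xy [0.5292 0.0504] ext [0.017 0.017]
top [196.2 245.5] 228 ztop 0.0839 mid xy [0.4626 0.0289] ext [0.032 0.034]
scene [262.1 143.7] 191 ztop 0.1067 mid xy [0.5298 0.0488] ext [0.019 0.016]
scene [230.1 143.7] 223 ztop 0.0824 mid xy [0.4621 0.027 ] ext [0.036 0.036]
scene [335.7 177.9] 213 ztop 0.1075 mid xy [0.7069 0.0283] ext [0.018 0.019]
scene [305.1 180.4] 265 ztop 0.0826 mid xy [0.6519 0.0033] ext [0.034 0.037]
scene [265.5 188.8] 273 ztop 0.0824 mid xy [ 0.5897 -0.0545] ext [0.035 0.038]
```

Both views agree on the heights (cap tops ≈0.082, vial tops ≈0.108). The platform centre is about (0.582, −0.009) with yaw −4.15°, and the tray is on its −y side. I'll sweep each cap with the fingers about 20 mm apart, so the cap sits cradled between them, moving along tool −x with tool x parallel to platform +y. First I'll move above the space behind the middle cap.

Request:
play_rows(
  increments=[
    {"xyz": [-0.543, -0.437, 0], "turn": [0, 0, 69.6], "claw": 0.57},
    {"xyz": [-0.543, -0.437, 0], "turn": [0, 0, 69.6], "claw": 0.57},
    {"xyz": [-0.543, -0.437, 0], "turn": [0, 0, 69.6], "claw": 0.57},
    {"xyz": [-0.543, -0.437, 0], "turn": [0, 0, 69.6], "claw": 0.57},
    {"xyz": [-0.543, -0.437, 0], "turn": [0, 0, 69.6], "claw": 0.57},
    {"xyz": [-0.543, -0.437, 0], "turn": [0, 0, 69.6], "claw": 0.57},
    {"xyz": [-0.543, -0.437, 0], "turn": [0, 0, 69.6], "claw": 0.57},
    {"xyz": [-0.543, -0.437, 0], "turn": [0, 0, 69.6], "claw": 0.57},
    {"xyz": [-0.543, -0.437, 0], "turn": [0, 0, 69.6], "claw": 0.57},
    {"xyz": [-0.543, -0.437, 0], "turn": [0, 0, 69.6], "claw": 0.57},
    {"xyz": [-0.543, -0.437, 0], "turn": [0, 0, 69.6], "claw": 0.57},
    {"xyz": [-0.543, -0.437, 0], "turn": [0, 0, 69.6], "claw": 0.57},
    {"xyz": [-0.543, -0.437, 0], "turn": [0, 0, 69.6], "claw": 0.57},
    {"xyz": [-0.543, -0.437, 0], "turn": [0, 0, 69.6], "claw": 0.57},
    {"xyz": [-0.543, -0.437, 0], "turn": [0, 0, 69.6], "claw": 0.57},
    {"xyz": [-0.543, -0.437, 0], "turn": [0, 0, 69.6], "claw": 0.57},
    {"xyz": [-0.543, -0.437, 0], "turn": [0, 0, 69.6], "claw": 0.57},
    {"xyz": [-0.543, -0.437, 0], "turn": [0, 0, 69.6], "claw": 0.57},
    {"xyz": [-0.543, -0.437, 0], "turn": [0, 0, 69.6], "claw": 0.57},
    {"xyz": [-0.543, -0.437, 0], "turn": [0, 0, 69.6], "claw": 0.57},
  ],
)

```text
time_s: 2.2
eef_pos: [0.5927, -0.0086, 0.2269]
ee_rot: [0.0, 0.732, 0.681, 0.0]
ft_force: [-1.7, 0.2, -0.8]
width: 0.02
```

```bash
cat > st.py <<'E'
from h import *
from scipy.spatial.transform import Rotation as Ro
s=manip.observe(); R=Ro.from_quat(s['ee_rot'][[1,2,3,0]]).as_matrix(); p=s['eef_pos']
a=np.radians(-4.15); E=np.array([[np.cos(a),np.sin(a)],[-np.sin(a),np.cos(a)]])
print('t',s['time_s'],'plat xy',(E@(p[:2]-[.582,-.009])).round(4),'z',p[2].round(4),'w',s['width'],'F',s['ft_force'].round(1)); print('tool y angle',np.degrees(np.arctan2(R[1,1],R[0,1])).round(2),'z',R[:,2].round(3))
E
python3 - <<'E'
import st
from h import *
save(cam('wrist'),'w0.png')
E
```

```text
t 2.2 plat xy [0.0106 0.0012] z 0.2269 w 0.020007686349401175 F [-1.7  0.2 -0.8]
tool y angle -4.11 z [ 0.  0. -1.]
```

View pics/w0.png

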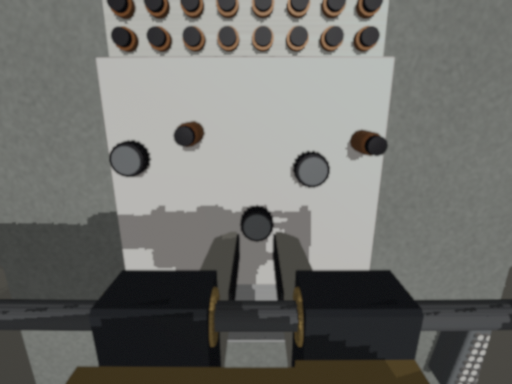

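The wrist view confirms that the middle cap (257,222) is lined up between the fingers, and the vials at (188,134) and (370,143) are well to the sides. I'll descend and sweep.

Request:
play_rows(
  increments=[
    {"xyz": [0, 0, 0.05], "turn": [0, 0, 0], "claw": 0.57},
    {"xyz": [0, 0, 0.1], "turn": [0, 0, 0], "claw": 0.57},
    {"xyz": [0, 0, 0.135], "turn": [0, 0, 0], "claw": 0.57},
    {"xyz": [0, 0, 0.154], "turn": [0, 0, 0], "claw": 0.57},
    {"xyz": [0, 0, 0.154], "turn": [0, 0, 0], "claw": 0.57},
    {"xyz": [-0.01, 0, 0.154], "turn": [0, 0, 0], "claw": 0.57},
    {"xyz": [-0.02, 0, 0.154], "turn": [0, 0, 0], "claw": 0.57},
    {"xyz": [-0.028, 0, 0.154], "turn": [0, 0, 0], "claw": 0.57},
    {"xyz": [-0.038, 0, 0.154], "turn": [0, 0, 0], "claw": 0.57},
    {"xyz": [-0.051, 0, 0.154], "turn": [0, 0, 0], "claw": 0.57},
    {"xyz": [-0.064, 0, 0.154], "turn": [0, 0, 0], "claw": 0.57},
    {"xyz": [-0.077, 0, 0.154], "turn": [0, 0, 0], "claw": 0.57},
    {"xyz": [-0.09, 0, 0.154], "turn": [0, 0, 0], "claw": 0.57},
    {"xyz": [-0.103, 0, 0.154], "turn": [0, 0, 0], "claw": 0.57},
    {"xyz": [-0.116, 0, 0.154], "turn": [0, 0, 0], "claw": 0.57},
    {"xyz": [-0.127, 0, 0.154], "turn": [0, 0, 0], "claw": 0.57},
    {"xyz": [-0.138, 0, 0.154], "turn": [0, 0, 0], "claw": 0.57},
    {"xyz": [-0.148, 0, 0.154], "turn": [0, 0, 0], "claw": 0.57},
    {"xyz": [-0.148, 0, 0.154], "turn": [0, 0, 0], "claw": 0.57},
    {"xyz": [-0.148, 0, 0.154], "turn": [0, 0, 0], "claw": 0.57},
  ],
)

```text
time_s: 4.25
eef_pos: [0.582, -0.157, 0.0726]
ee_rot: [-0.0, 0.732, 0.681, 0.0]
ft_force: [0.2, -0.2, 0.7]
width: 0.02
```

```bash
python3 - <<'E'
import st
from h import *
a=cam('top')['frame'][100:290,100:340]; b=cam('scene')['frame'][90:310,130:400]
a=cv2.resize(a,(400,317)); b=cv2.resize(b,(389,317))
cv2.imwrite('pics/s1.png',np.hstack([a,b])[...,::-1])
E
```

```text
t 4.25 plat xy [ 0.0107 -0.1476] z 0.0726 w 0.020017761222955646 F [ 0.2 -0.2  0.7]
tool y angle -4.19 z [-0.  0. -1.]
```

View pics/s1.png

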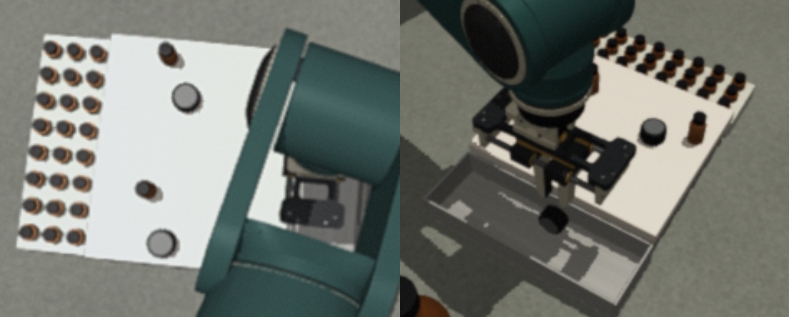

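The middle cap is tipping into the tray, seen at (552,218) in the right-hand crop, and the others haven't moved. Next I'll lift, go behind the far cap, and sweep it.

Request:
play_rows(
  increments=[
    {"xyz": [0, 0, -0.04], "turn": [0, 0, 0], "claw": 0.57},
    {"xyz": [0, 0, -0.08], "turn": [0, 0, 0], "claw": 0.57},
    {"xyz": [0.04, 0.012, -0.08], "turn": [0, 0, 0], "claw": 0.57},
    {"xyz": [0.08, 0.024, -0.08], "turn": [0, 0, 0], "claw": 0.57},
    {"xyz": [0.12, 0.036, -0.08], "turn": [0, 0, 0], "claw": 0.57},
    {"xyz": [0.16, 0.048, -0.08], "turn": [0, 0, 0], "claw": 0.57},
    {"xyz": [0.19, 0.056, -0.08], "turn": [0, 0, 0], "claw": 0.57},
    {"xyz": [0.206, 0.058, -0.08], "turn": [0, 0, 0], "claw": 0.57},
    {"xyz": [0.206, 0.058, -0.08], "turn": [0, 0, 0], "claw": 0.57},
    {"xyz": [0.206, 0.058, -0.08], "turn": [0, 0, 0], "claw": 0.57},
    {"xyz": [0.206, 0.058, -0.05], "turn": [0, 0, 0], "claw": 0.57},
    {"xyz": [0.206, 0.058, -0.02], "turn": [0, 0, 0], "claw": 0.57},
    {"xyz": [0.206, 0.058, 0], "turn": [0, 0, 0], "claw": 0.57},
    {"xyz": [0.206, 0.058, 0], "turn": [0, 0, 0], "claw": 0.57},
  ],
)

```text
time_s: 5.75
eef_pos: [0.6537, 0.0428, 0.0705]
ee_rot: [-0.001, 0.733, 0.68, -0.001]
ft_force: [0.6, -0.3, 0.3]
width: 0.0203
```

```bash
python3 - <<'E'
import st
from h import *
a=cam('wrist')['frame']; b=cam('scene')['frame'][90:310,130:400]
a=cv2.resize(a,(411,308)); b=cv2.resize(b,(378,308))
cv2.imwrite('pics/s2.png',np.hstack([a,b])[...,::-1])
E
```

```text
t 5.75 plat xy [0.0678 0.0569] z 0.0705 w 0.02034871896315092 F [ 0.6 -0.3  0.3]
tool y angle -4.25 z [-0.003 -0.    -1.   ]
```

View pics/s2.png

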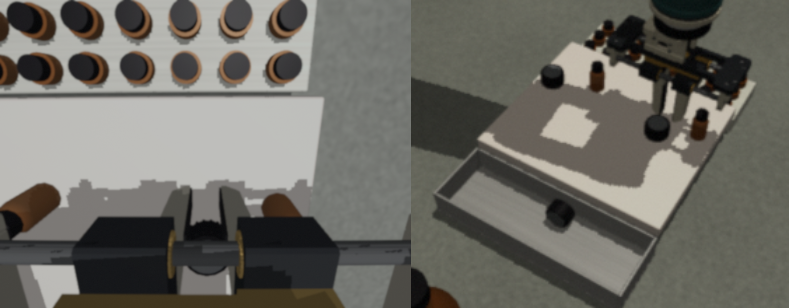

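The first cap lies in the tray at (560,213). The fingers are behind the far cap and clear of the vial at (700,122). Sweeping now.

Request:
play_rows(
  increments=[
    {"xyz": [-0.008, 0, 0], "turn": [0, 0, 0], "claw": 0.57},
    {"xyz": [-0.015, 0, 0], "turn": [0, 0, 0], "claw": 0.57},
    {"xyz": [-0.022, 0, 0], "turn": [0, 0, 0], "claw": 0.57},
    {"xyz": [-0.031, 0, 0], "turn": [0, 0, 0], "claw": 0.57},
    {"xyz": [-0.042, 0, 0], "turn": [0, 0, 0], "claw": 0.57},
    {"xyz": [-0.054, 0, 0], "turn": [0, 0, 0], "claw": 0.57},
    {"xyz": [-0.066, 0, 0], "turn": [0, 0, 0], "claw": 0.57},
    {"xyz": [-0.078, 0, 0], "turn": [0, 0, 0], "claw": 0.57},
    {"xyz": [-0.09, 0, 0], "turn": [0, 0, 0], "claw": 0.57},
    {"xyz": [-0.102, 0, 0], "turn": [0, 0, 0], "claw": 0.57},
    {"xyz": [-0.114, 0, 0], "turn": [0, 0, 0], "claw": 0.57},
    {"xyz": [-0.126, 0, 0], "turn": [0, 0, 0], "claw": 0.57},
    {"xyz": [-0.138, 0, 0], "turn": [0, 0, 0], "claw": 0.57},
    {"xyz": [-0.15, 0, 0], "turn": [0, 0, 0], "claw": 0.57},
    {"xyz": [-0.162, 0, 0], "turn": [0, 0, 0], "claw": 0.57},
    {"xyz": [-0.174, 0, 0], "turn": [0, 0, 0], "claw": 0.57},
    {"xyz": [-0.185, 0, 0], "turn": [0, 0, 0], "claw": 0.57},
    {"xyz": [-0.196, 0, 0], "turn": [0, 0, 0], "claw": 0.57},
    {"xyz": [-0.206, 0, 0], "turn": [0, 0, 0], "claw": 0.57},
    {"xyz": [-0.206, 0, 0], "turn": [0, 0, 0], "claw": 0.57},
  ],
)

```text
time_s: 7.85
eef_pos: [0.6398, -0.1624, 0.0726]
ee_rot: [0.0, 0.733, 0.681, -0.0]
ft_force: [-0.3, -0.2, 0.1]
width: 0.02
```

```bash
python3 - <<'E'
import st
E
```

```text
t 7.85 plat xy [ 0.0687 -0.1488] z 0.0726 w 0.020024943503238034 F [-0.3 -0.2  0.1]
tool y angle -4.22 z [-0. -0. -1.]
```

Request:
play_rows(
  increments=[
    {"xyz": [0, 0, -0.04], "turn": [0, 0, 0], "claw": 0.57},
    {"xyz": [0, 0, -0.09], "turn": [0, 0, 0], "claw": 0.57},
    {"xyz": [0, -0.04, -0.09], "turn": [0, 0, 0], "claw": 0.57},
    {"xyz": [0, -0.08, -0.09], "turn": [0, 0, 0], "claw": 0.57},
    {"xyz": [0, -0.12, -0.09], "turn": [0, 0, 0], "claw": 0.57},
    {"xyz": [0, -0.16, -0.09], "turn": [0, 0, 0], "claw": 0.57},
    {"xyz": [0.03, -0.191, -0.09], "turn": [0, 0, 0], "claw": 0.57},
    {"xyz": [0.07, -0.191, -0.09], "turn": [0, 0, 0], "claw": 0.57},
    {"xyz": [0.11, -0.191, -0.09], "turn": [0, 0, 0], "claw": 0.57},
    {"xyz": [0.15, -0.191, -0.09], "turn": [0, 0, 0], "claw": 0.57},
    {"xyz": [0.19, -0.191, -0.09], "turn": [0, 0, 0], "claw": 0.57},
    {"xyz": [0.217, -0.191, -0.09], "turn": [0, 0, 0], "claw": 0.57},
    {"xyz": [0.217, -0.191, -0.09], "turn": [0, 0, 0], "claw": 0.57},
    {"xyz": [0.217, -0.191, -0.09], "turn": [0, 0, 0], "claw": 0.57},
    {"xyz": [0.217, -0.191, -0.06], "turn": [0, 0, 0], "claw": 0.57},
    {"xyz": [0.217, -0.191, -0.025], "turn": [0, 0, 0], "claw": 0.57},
    {"xyz": [0.217, -0.191, 0], "turn": [0, 0, 0], "claw": 0.57},
    {"xyz": [0.217, -0.191, 0], "turn": [0, 0, 0], "claw": 0.57},
  ],
)

```text
time_s: 9.65
eef_pos: [0.4644, 0.0681, 0.0704]
ee_rot: [-0.001, 0.733, 0.68, -0.001]
ft_force: [-0.6, 0.8, 0.5]
width: 0.02
```

```bash
python3 - <<'E'
import st
from h import *
a=cam('wrist')['frame']; b=cam('scene')['frame'][90:310,130:400]
a=cv2.resize(a,(411,308)); b=cv2.resize(b,(378,308))
cv2.imwrite('pics/s3.png',np.hstack([a,b])[...,::-1])
E
```

```text
t 9.65 plat xy [-0.1228  0.0684] z 0.0704 w 0.020018986281600183 F [-0.6  0.8  0.5]
tool y angle -4.24 z [-0.002 -0.    -1.   ]
```

View pics/s3.png

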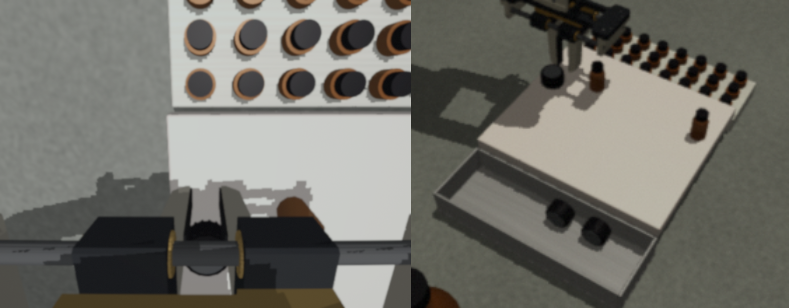

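Two caps are in the tray, at (560,213) and (595,231). The fingers are behind the third cap at (552,77) and clear of the vial at (597,78). Sweeping.

Request:
play_rows(
  increments=[
    {"xyz": [-0.008, 0, 0], "turn": [0, 0, 0], "claw": 0.57},
    {"xyz": [-0.015, 0, 0], "turn": [0, 0, 0], "claw": 0.57},
    {"xyz": [-0.022, 0, 0], "turn": [0, 0, 0], "claw": 0.57},
    {"xyz": [-0.031, 0, 0], "turn": [0, 0, 0], "claw": 0.57},
    {"xyz": [-0.042, 0, 0], "turn": [0, 0, 0], "claw": 0.57},
    {"xyz": [-0.054, 0, 0], "turn": [0, 0, 0], "claw": 0.57},
    {"xyz": [-0.067, 0, 0], "turn": [0, 0, 0], "claw": 0.57},
    {"xyz": [-0.08, 0, 0], "turn": [0, 0, 0], "claw": 0.57},
    {"xyz": [-0.093, 0, 0], "turn": [0, 0, 0], "claw": 0.57},
    {"xyz": [-0.106, 0, 0], "turn": [0, 0, 0], "claw": 0.57},
    {"xyz": [-0.119, 0, 0], "turn": [0, 0, 0], "claw": 0.57},
    {"xyz": [-0.132, 0, 0], "turn": [0, 0, 0], "claw": 0.57},
    {"xyz": [-0.145, 0, 0], "turn": [0, 0, 0], "claw": 0.57},
    {"xyz": [-0.158, 0, 0], "turn": [0, 0, 0], "claw": 0.57},
    {"xyz": [-0.171, 0, 0], "turn": [0, 0, 0], "claw": 0.57},
    {"xyz": [-0.184, 0, 0], "turn": [0, 0, 0], "claw": 0.57},
    {"xyz": [-0.196, 0, 0], "turn": [0, 0, 0], "claw": 0.57},
    {"xyz": [-0.207, 0, 0], "turn": [0, 0, 0], "claw": 0.57},
    {"xyz": [-0.217, 0, 0], "turn": [0, 0, 0], "claw": 0.57},
    {"xyz": [-0.217, 0, 0], "turn": [0, 0, 0], "claw": 0.57},
  ],
)

```text
time_s: 11.75
eef_pos: [0.4493, -0.1483, 0.0726]
ee_rot: [-0.0, 0.733, 0.681, -0.0]
ft_force: [0.3, 1.2, -0.4]
width: 0.0201
```

Request:
play_rows(
  increments=[
    {"xyz": [0, 0, -0.04], "turn": [0, 0, 0], "claw": 0.57},
    {"xyz": [0, 0, -0.09], "turn": [0, 0, 0], "claw": 0.57},
    {"xyz": [0, 0, -0.14], "turn": [0, 0, 0], "claw": 0.57},
    {"xyz": [0, 0, -0.18], "turn": [0, 0, 0], "claw": 0.57},
    {"xyz": [0, 0, -0.2], "turn": [0, 0, 0], "claw": 0.57},
    {"xyz": [0.05, 0, -0.2], "turn": [0, 0, 0], "claw": 0.57},
    {"xyz": [0.1, 0, -0.2], "turn": [0, 0, 0], "claw": 0.57},
    {"xyz": [0.15, 0, -0.2], "turn": [0, 0, 0], "claw": 0.57},
    {"xyz": [0.2, 0, -0.2], "turn": [0, 0, 0], "claw": 0.57},
    {"xyz": [0.25, 0, -0.2], "turn": [0, 0, 0], "claw": 0.57},
    {"xyz": [0.3, 0, -0.2], "turn": [0, 0, 0], "claw": 0.57},
    {"xyz": [0.35, 0, -0.2], "turn": [0, 0, 0], "claw": 0.57},
    {"xyz": [0.4, 0, -0.2], "turn": [0, 0, 0], "claw": 0.57},
    {"xyz": [0.45, 0, -0.2], "turn": [0, 0, 0], "claw": 0.57},
    {"xyz": [0.45, 0, -0.2], "turn": [0, 0, 0], "claw": 0.57},
    {"xyz": [0.45, 0, -0.2], "turn": [0, 0, 0], "claw": 0.57},
    {"xyz": [0.45, 0, -0.2], "turn": [0, 0, 0], "claw": 0.57},
  ],
)

```text
time_s: 13.45
eef_pos: [0.482, 0.3009, 0.2727]
ee_rot: [0.0, 0.732, 0.681, -0.0]
ft_force: [-0.3, -0.6, -0.9]
width: 0.0196
```

```bash
python3 - <<'E'
import st
from h import *
f=cam('top'); pc=cloud(f); a=f['frame'][90:300,100:440]; b=cam('scene')['frame'][90:380,90:400]
a=cv2.resize(a,(440,272)); b=cv2.resize(b,(291,272))
cv2.imwrite('pics/s4.png',np.hstack([a,b])[...,::-1])
ang=np.radians(-4.15); E=np.array([[np.cos(ang),np.sin(ang)],[-np.sin(ang),np.cos(ang)]])
q=(pc[...,:2]-[.582,-.009])@E.T; 
ok=(f['frame'].max(-1)<130)&(pc[...,2]<.13)&(((abs(q[...,1]+.182)<.045)&(abs(q[...,0])<.145)&(pc[...,2]>.014))|((abs(q[...,1])<.128)&(pc[...,2]>.066)))
n,l,s,c=cv2.connectedComponentsWithStats(ok.astype(np.uint8))
for i in range(1,n):
    if s[i,4]>25:
        t=pc[l==i]; z=np.percentile(t[:,2],90); t=t[t[:,2]>z-.006]
        print(c[i].round(),s[i,4],'z',z.round(3),((t.min(0)+t.max(0))/2)[:2].round(4),'plat',np.median(q[l==i],0).round(3))
E
```

```text
t 13.45 plat xy [-0.1221  0.3019] z 0.2727 w 0.019647453113710956 F [-0.3 -0.6 -0.9]
tool y angle -4.18 z [ 0. -0. -1.]
[200. 132.] 127 z 0.11 [0.7075 0.0283] plat [0.118 0.044]
[321. 148.] 38 z 0.044 [ 0.6882 -0.2441] plat [ 0.127 -0.227]
[288. 170.] 162 z 0.041 [ 0.6384 -0.1681] plat [ 0.066 -0.154]
[286. 195.] 164 z 0.041 [ 0.5809 -0.1649] plat [ 0.008 -0.155]
[187. 213.] 112 z 0.109 [0.5291 0.0504] plat [-0.057  0.052]
[281. 253.] 174 z 0.041 [ 0.4472 -0.1545] plat [-0.122 -0.154]
```

View pics/s4.png

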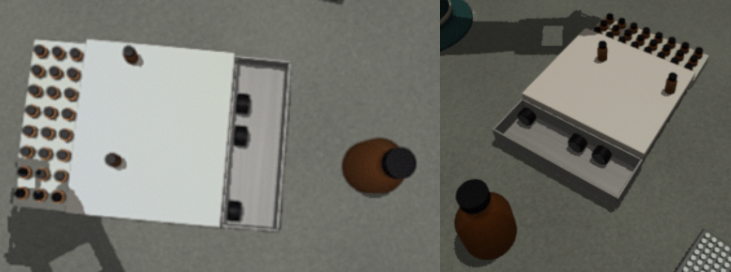

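All three caps are inside the tray, standing on edge with tops at z≈0.041, so their centres are about 0.022. They lie at platform x ≈ 0.066, 0.008 and −0.122, the lines they were swept along. The vials are within 1 mm of where they started, the bottle is upright, and the arm is clear. Handing in.

```bash
python3 -c "
from workcell import manip
print(manip.job_done())"
```

```text
the job is handed in; nothing more can be done
None
```

I swept the three caps one at a time along the platform's −y, cradled between the fingertips held 20 mm apart, over the edge into the tray. I handed the job in at about 13.5 s; it gives no verdict.

My last camera check found:
- **Caps:** all three are inside the tray outline, with centres about 0.022 m up. They came to rest standing on their edges rather than flat. I took one final frame, so their stillness is inferred from their still being on their sweep lines, not measured as a speed.
- **Vials:** both are upright and within 1 mm of their first measured positions.
- **Bottle:** it stands upright in the pictures, and the arm never went near it. I did not measure its position.
- **Arm:** it is parked clear of everything, at z ≈ 0.27. The force readings I took stayed below 2 N. No check failed or disagreed.

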